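Lay the ink roller in its rest and close the end stop

TASK

The black rubber ink roller is standing on end: lay it on its side in the wooden rest, its two wooden ends in the two V notches and the rubber hanging free between them (either way round). Handle it gently: grip it with no more than about 20 N, and set it down rather than drop it. Then slide the rest's wooden end stop up against the roller's end, and leave everything else on the table where it is.

Things in the scene. Friction and masses are not known exactly. Their poses are not given: they have to be found in the camera images.
- roller: Ink roller, standing upright on one end at the start. A black rubber barrel 50 mm in diameter and 80 mm long, with a pale wooden hub 32 mm in diameter and 24 mm long on each end; 128 mm long over all, both ends alike, about 0.3 kg. Origin at the middle of the roller; z runs along its axis (up at the start).
- rest: Plywood roller rest, fixed. Base 262 mm long (x -122 to +140), 100 wide, 12 thick. Two upright cheeks, 8 mm thick and 64 wide, centred at x = -52 and +52 mm, each with a 90-degree V notch open upward, its tips 64 mm above the table and 54 mm apart. Origin on the table midway between the cheeks; x along the axis of a laid roller, towards the end stop; z up.
- rest_axis (a point): Where the middle of a properly laid roller comes to be: midway between the two notches, 60 mm above the table. Axes as rest. The barrel has 8 mm of play along x to each side.
- stop (a joint): Travel of the end stop towards the roller, in m: 0 fully away, 0.051 at its inner limit, where it would be 1 mm from the cheek. It slides stiffly (about 2 N) and stays where left.
- stop_face (a point): Middle of the end stop's inner face (towards the notches), 60 mm above the table. Axes as rest. The stop is an upright wooden block on the +x end of the rest, 18 mm thick (from this point to +18 mm in x), 44 mm wide, its top 74 mm above the table; it slides along the rest's x between two low aluminium strips.
- tube: Bystander: plain cardboard tube standing on end, 54 mm in diameter, 115 mm tall, open. Origin at the centre of its underside. It may have changed places with the roller.
- tin: Bystander: low round tin, 72 mm in diameter, 45 mm tall. Origin at the centre of its underside.
- tape: Bystander: roll of paper tape lying flat, 96 mm outer diameter, 25 mm tall. Origin at the centre of its underside.
- brush: Bystander: flat wide brush lying on the table, about 205 mm long, 75 mm wide, 12 mm thick. Origin where handle and head meet; x towards the bristles.
- knife: Bystander: spatula with dark wooden handle lying on the table, 190 mm long. x towards the blade.
- inkjar: Bystander: closed jar, 72 mm in diameter, 85 mm tall. Origin at the centre of its underside.

How it is judged:
On the way:
1. the roller lies in both notches of the rest, let go (angle between the z axis of roller and the x axis of rest, either way round below 0.1 rad and x of roller in the frame of rest_axis between -0.01 and 0.01 m and y of roller in the frame of rest_axis between -0.005 and 0.005 m and z of roller in the frame of rest_axis between -0.004 and 0.004 m and linear speed of roller below 0.02 m/s and contact force between the fingers and roller below 0.1 N), for 0.2 s.
At the end, for the whole second after the job is handed in: The roller lies at rest in both notches, let go: its axis within 6 degrees of the rest's, its middle within 10 mm of the rest's middle along the axis, 5 mm sideways and 4 mm in height; and the end stop's face is within 6 mm of the roller's end (all of step 1 and distance between stop_face and roller below 0.07 m); the robot touches nothing.
It fails at once if the roller is gripped or pushed by the fingers with more than 50 N in all (25 N a finger) (contact force between the fingers and roller above 50 N).
It fails at once if the roller is rammed: it meets the rest or its stop with more than 40 N (contact force between roller and rest above 40 N).
It fails at once if the roller is dropped or knocked over: out of the fingers it moves faster than 0.45 m/s (a fall of about 10 mm) (contact force between the fingers and roller below 0.1 N and linear speed of roller above 0.45 m/s).
It fails at once if another thing on the table (tube, tin, tape, brush, spatula or jar) is moved more than 25 mm (distance of any of tube, tin, tape, brush, knife, inkjar from where it was at the start of the episode above 0.025 m).
It also fails if it takes over 54 s, if anything falls off the work surface, if the arm or the gripper's body presses on something with over 40 N, if the wrist force passes 120 N, or if a joint passes its speed limit or range.

ROBOT

A 6-joint arm with a two-finger parallel gripper is mounted at the origin on the work surface. World frame = base frame: x ahead of the robot, y to its left, z up, the work surface at z = 0. Lengths are in m, angles in rad, forces in N, time in s.
With the tool pointing down it reaches from about 0.25 to 0.8 m from the base axis. Payload 8.5 kg.
Tool frame: the origin (TCP) lies at the centre of the arm's flange, where the gripper is bolted on; the fingertips stand 173 mm ahead of it and the grasp point (between the pads) lies 155 mm ahead of it; z points along the fingers, y is the line along which they close (so a half turn about z gives the same grasp; the last joint's range is limited). The gripper opens to 85 mm and grips with 20 to 120 N. Pads are 22 mm wide; open, the fingers measure 114 mm over their backs; the gripper's body (76 mm by 85 mm) begins 54 mm behind the grasp point. The pads swing forward as they close: fully open they stand 13 mm farther back than shut.
Start: joints at [1.147, 0.238, -0.013, 1.319, 0, 1.571], TCP at [0.216, 0.479, 0.405] pointing down, gripper open.
Joint ranges: [-2.66, 2.66], [-1.03, 1.9], [-1.14, 1.46], [-1.82, 2.27], [-1.45, 1.34], [-3.14, 3.14]. Speed limits (rad/s): [2.22, 2.22, 2.79, 3.14, 3.14, 3.14].

INTERFACE

Orientations are given as a unit quaternion [w, x, y, z].
In Python, from bench import r gives the robot as it stands.
- The arm moves only by the shell command python3 -m handwheel 'ROWS' [FORCE]. ROWS is JSON, a list that holds one entry, the list of rows, each a list of 7 numbers: the opening, from -1 (shut) to 1 (fully open), then the shift along the tool's x, y, z scaled (see below), then the turn, a rotation vector about the tool's x, y, z scaled (see below). A call has 1 to 12 rows; each row is the pose to reach, as a shift and turn from the pose commanded when the call began, along the tool's axes at that moment; what a row does not reach only later rows make up. The controller multiplies each number of a shift by 0.1 m and each number of a turn by pi/2 rad. A row lasts 1/10 s, in which the tool goes at most 50 mm and 8.59 degrees, less where a joint would pass 70% of its speed; a pose out of reach is approached as far as the arm can. A call with a number of a shift or a turn outside -1 to 1 is refused whole. A call with a gripper value outside its range is refused whole. The fingers move at their own pace and stop on an object; FORCE is the grip in N (left out, the last holds). Time passes only in rows, so rows that repeat a pose let the fingers close. It gives the time, the measured TCP pose, the force, the opening and the grip force at its end, in the units of the state.
- r.read_state(): the state, without advancing time (a new reading comes with each control period).
- r.read_camera(name): name is "scene" or "top" or "wrist"; returns the picture (400x640x3 uint8, red, green, blue); there is no depth.
- r.camera_model(name): a dict with "vertical_fov" (degrees; the focal length in pixels is half the picture's height over the tangent of half this angle, whatever the lens; pixels are square), "cx", "cy" (the principal point, pixels), "dist" ([k1, k2, p1, p2, k3] as OpenCV has them; the pictures are not rectified), "view" (4x4, takes a point from world to camera coordinates); the wrist camera has in their place "T_tool_cam" (4x4, takes a point from camera to tool coordinates, whose origin is the TCP and whose axes are the flange's). Camera axes: x right, y up, looking along -z (the intrinsics and any distortion apply to the point x, -y, -z); pixel columns grow to the right and rows downward; lengths in m; the calibration is good to about 2 mm. A picture is of the moment at which its call begins: read the wrist's pose just before it. camera_model takes no time and is no camera call.
- r.close_job(): hands the job in; it is judged then, once.
The state is a dict: "t": time; "joint_positions": joint angles; "qvel": joint speeds; "tau": joint torques, N m; "eef_pos": TCP position; "ee_rot": TCP orientation; "ft_force": force on the tool from outside, world axes, zero at the start; "ft_torque": the same for the moment, N m; "finger_gap": finger opening in m; "finger_force": force on a finger pad.
Only numpy, scipy, OpenCV 4.12 (cv2) and the standard library are available. Lean on these libraries where they do the work, as an engineer would, in place of code of your own. Each camera call takes 0.05 s, during which the arm holds its last target. There are 200 camera calls.

## Working session

There is one attempt and no reset: what is moved stays moved. The work goes in short steps, Python scripts to look and compute and a shell command to move; the robot and the scene stay as the last step left them, time stands still between calls to the robot, and variables do not carry over. Pictures are saved under pics/ and viewed, at most 10 in all, crops included, and the job is handed in when it is done.

```bash
ls; mkdir -p pics; python3 - <<'E'
from bench import r
import cv2,numpy as np
np.set_printoptions(precision=4,suppress=True)
s=r.read_state();print({k:np.round(v,4) for k,v in s.items()})
for n in("scene","top"):
    im=r.read_camera(n);cv2.imwrite(f"pics/{n}0.png",im[...,::-1]);print(n,r.camera_model(n))
print(r.camera_model("wrist"))
E
```

```text
pics
{'t': np.float64(0.0), 'joint_positions': array([ 1.147 ,  0.2388, -0.0142,  1.3192,  0.    ,  1.5708]), 'qvel': array([ 0.0005,  0.0005,  0.0004, -0.0008, -0.0002,  0.0018]), 'tau': array([  0.0017, -53.8783,  34.6446,   0.0184,   0.0002,  -0.    ]), 'eef_pos': array([0.2158, 0.4784, 0.4041]), 'ee_rot': array([-0.0002,  0.2103,  0.9776, -0.0007]), 'ft_force': array([-1.3838,  0.1831, -0.5157]), 'ft_torque': array([ 0.0137, -0.0008, -0.0518]), 'finger_force': np.float64(0.0), 'finger_gap': np.float64(0.0854)}
scene {'vertical_fov': 52.93829077414741, 'cx': 323.50452432976937, 'cy': 198.39537147735138, 'dist': array([-0.0687,  0.    ,  0.    ,  0.    ,  0.    ]), 'view': array([[ 0.0925,  0.9956,  0.0155, -0.0798],
       [-0.5509,  0.0382,  0.8337,  0.2537],
       [ 0.8295, -0.0857,  0.552 , -1.4999],
       [ 0.    ,  0.    ,  0.    ,  1.    ]])}
top {'vertical_fov': 51.082986896064675, 'cx': 317.06315738339566, 'cy': 198.49581444343752, 'dist': array([-0.1064,  0.    ,  0.    ,  0.    ,  0.    ]), 'view': array([[-0.0184, -0.9998,  0.004 ,  0.0425],
       [ 0.9959, -0.018 ,  0.0887, -0.5685],
       [-0.0887,  0.0056,  0.996 , -1.0585],
       [ 0.    ,  0.    ,  0.    ,  1.    ]])}
{'vertical_fov': 65.18305278759631, 'cx': 318.11456052874456, 'cy': 199.0041321720523, 'dist': array([-0.0404,  0.    ,  0.    ,  0.    ,  0.    ]), 'T_tool_cam': array([[ 0.0003,  0.9523,  0.3053,  0.0776],
       [ 1.    , -0.0006,  0.001 ,  0.0003],
       [ 0.0011,  0.3053, -0.9523,  0.0309],
       [ 0.    ,  0.    ,  0.    ,  1.    ]])}
```

View pics/scene0.png

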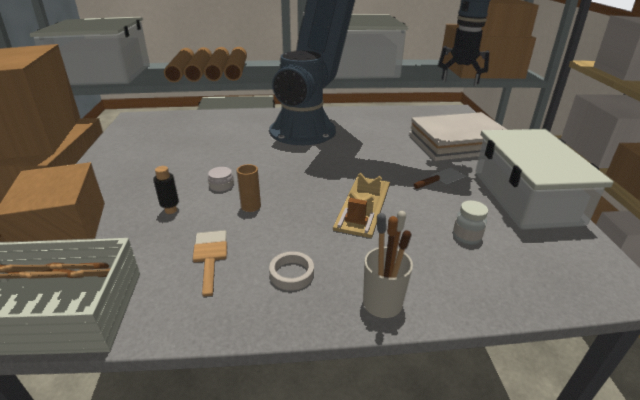

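View pics/top0.png

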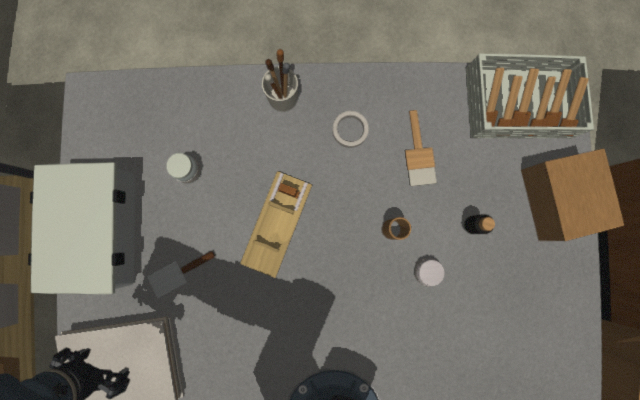

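The scene view shows the roller near (167,190) and the rest near (362,205). In the top view the roller is at (481,224), the tube at (397,228), and the rest at (277,222), with its stop at the far end (289,187). I'll enlarge both.

```bash
python3 - <<'E'
import cv2,numpy as np
t=cv2.imread("pics/top0.png");s=cv2.imread("pics/scene0.png")
R=lambda im,x,y,w,h,k:cv2.resize(im[y:y+h,x:x+w],None,fx=k,fy=k,interpolation=cv2.INTER_CUBIC)
a=R(t,230,160,100,125,4.8);b=R(t,450,200,60,50,6)   # 480x600, 360x300? 
c=R(s,140,155,53,66,6)
out=np.zeros((600,800,3),np.uint8);out[:600,:480]=a;out[:300,480:800]=R(t,455,200,53,50,6)[:300,:][:, :320] if False else cv2.resize(t[200:250,455:508],(320,300),interpolation=cv2.INTER_CUBIC)
out[300:,480:]=cv2.resize(s[160:216,138:197],(320,300),interpolation=cv2.INTER_CUBIC)
cv2.imwrite("pics/c1.png",out)
cv2.imwrite("pics/c2.png",R(s,325,165,75,75,8))
E
```

```text
(no output)
```

View pics/c1.png

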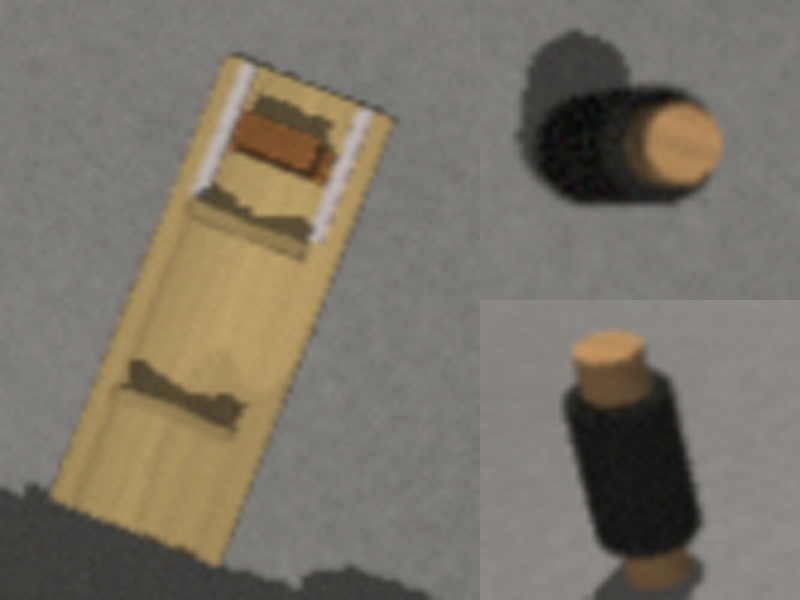

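View pics/c2.png

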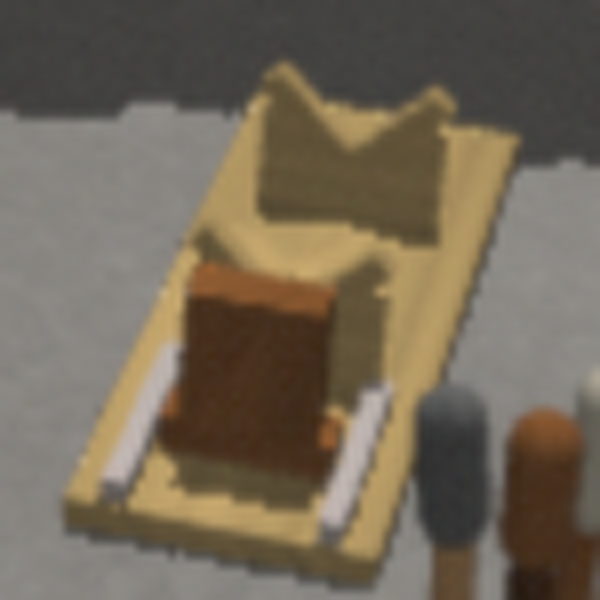

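Crop readings: the base corners are (232,55), (397,118), (50,498) and (218,565). The −x cheek tips are (135,365) and (240,408). The roller's top face is centred at (682,145) in the top view and (609,350) in the scene view. In the second crop the far tips are (285,68) and (438,92), and the base corners (65,500), (378,555) and (518,133).

```bash
cat > h.py <<'E'
import numpy as np,cv2
from bench import r
from scipy.spatial.transform import Rotation as Ro
np.set_printoptions(precision=4,suppress=True)
def ray(n,uv,pose=None):
    m=r.camera_model(n);f=200/np.tan(np.radians(m["vertical_fov"])/2)
    K=np.array([[f,0,m["cx"]],[0,f,m["cy"]],[0,0,1]])
    p=cv2.undistortPoints(np.array([[uv]],float),K,np.array(m["dist"]))[0,0]
    d=np.array([p[0],-p[1],-1])
    if n=="wrist":
        T=np.eye(4);T[:3,3]=pose[0];w,x,y,z=pose[1];T[:3,:3]=Ro.from_quat([x,y,z,w]).as_matrix();T=T@np.array(m["T_tool_cam"])
    else: T=np.linalg.inv(m["view"])
    return T[:3,3],T[:3,:3]@d
def atz(n,uv,z,pose=None):
    o,d=ray(n,uv,pose);return (o+d*(z-o[2])/d[2])
def tri(*rays):
    A=0;b=0
    for o,d in rays:
        d=d/np.linalg.norm(d);P=np.eye(3)-np.outer(d,d);A=A+P;b=b+P@o
    x=np.linalg.solve(A,b)
    return x,[np.linalg.norm((np.eye(3)-np.outer(d,d)/(d@d))@(x-o)) for o,d in rays]
def state():
    s=r.read_state();return np.array(s["eef_pos"]),np.array(s["ee_rot"]),s
E
python3 - <<'E'
from h import *
c=lambda u,v:(230+(u+.5)/4.8-.5,160+(v+.5)/4.8-.5)
s=lambda u,v:(325+(u+.5)/8-.5,165+(v+.5)/8-.5)
tr=(455+(682-480+.5)/6.04-.5,200+145.5/6-.5);sr=(138+129.5/5.42-.5,160+50.5/5.36-.5)
print("roller top",tri(ray("top",tr),ray("scene",sr)),atz("top",tr,.128),atz("scene",sr,.128))
cs=[atz("top",c(*p),.012) for p in((232,55),(397,118),(50,498),(218,565))]
print("base",np.array(cs))
ex=(cs[0]+cs[1]-cs[2]-cs[3])/2;print("len",np.linalg.norm(ex),"wid",np.linalg.norm(cs[0]-cs[1]),np.linalg.norm(cs[2]-cs[3]))
e=ex/np.linalg.norm(ex);print("yaw",np.degrees(np.arctan2(e[1],e[0])))
print("origin",np.mean(cs,0)-e*.009)
print("scene base corners",[atz("scene",s(*p),.012) for p in((65,500),(378,555),(518,133))])
print("tipsL",tri(ray("top",c(135,362)),ray("scene",s(285,65))),"tipsR",tri(ray("top",c(240,406)),ray("scene",s(438,90))))
print("corner tri",tri(ray("top",c(232,55)),ray("scene",s(65,500))),tri(ray("top",c(397,118)),ray("scene",s(378,555))))
print("tube",atz("top",(399,228),.115)," stop top",atz("top",c(240,118),.074),atz("top",c(333,150),.074))
print("tin",atz("top",(430,273),.045))
E
```

```text
roller top (array([ 0.4924, -0.3735,  0.1263]), [np.float64(1.3304093416856363e-05), np.float64(1.3304093416788473e-05)]) [ 0.4924 -0.3728  0.128 ] [ 0.4956 -0.3724  0.128 ]
base [[0.6449 0.1339 0.012 ]
 [0.6083 0.0438 0.012 ]
 [0.4047 0.2354 0.012 ]
 [0.3675 0.1446 0.012 ]]
len 0.26089693762283916 wid 0.0972347499312294 0.09808760675979929
yaw -22.804956710237143
origin [0.4981 0.1429 0.012 ]
scene base corners [array([0.6104, 0.0461, 0.012 ]), array([0.6444, 0.1376, 0.012 ]), array([0.4033, 0.237 , 0.012 ])]
tipsL (array([0.4744, 0.1557, 0.0867]), [np.float64(0.022418197230673117), np.float64(0.022418197230673204)]) tipsR (array([0.4605, 0.1576, 0.0669]), [np.float64(0.03130627249583459), np.float64(0.03130627249583463)])
corner tri (array([0.6379, 0.0871, 0.0356]), [np.float64(0.0446584907795436), np.float64(0.044658490779543564)]) (array([0.6213, 0.0923, 0.0008]), [np.float64(0.04973007060834415), np.float64(0.04973007060834411)])
tube [ 0.4874 -0.1604  0.115 ]  stop top [0.6022 0.1247 0.074 ] [0.5846 0.0768 0.074 ]
tin [ 0.3728 -0.2503  0.045 ]
```

The base length (261 mm), base width (98 mm) and roller top height (126 mm) all match the text, and the two views agree to about 3 mm. I'll move the wrist camera over the rest to refine this.

```bash
python3 -m handwheel '[[[1,-1,-0.54,0,0,0,0],[1,-1,-0.54,0,0,0,0],[1,-1,-0.54,0,0,0,0]]]' 20 | tail -3
python3 -m handwheel '[[[1,-1,-0.54,0,0,0,0],[1,-1,-0.54,0,0,0,0],[1,-1,-0.54,0,0,0,0]]]' >/dev/null
python3 -m handwheel '[[[1,-1,-0.54,0,0,0,0],[1,-1,-0.54,0,0,0,0],[1,-1,-0.54,0,0,0,0]]]' >/dev/null
python3 -m handwheel '[[[1,-0.54,-0.27,0,0,0,0],[1,-0.54,-0.27,0,0,0,0],[1,-0.54,-0.27,0,0,0,0],[1,-0.54,-0.27,0,0,0,0]]]'
python3 - <<'E'
from h import *
p,q,s=state();im=r.read_camera("wrist");print(p,q,s["t"])
np.save("w1.npy",np.r_[p,q]);cv2.imwrite("pics/w1.png",im[...,::-1])
E
```

```text
ft_force: [-0.6, 0.3, 0.2]
finger_gap: 0.0852
finger_force: 0.0
t: 1.4
eef_pos: [0.4604, 0.1614, 0.4045]
ee_rot: [-0.0, 0.21, 0.978, 0.0]
ft_force: [-0.0, -0.1, 0.4]
finger_gap: 0.085
finger_force: 0.0
[0.4604 0.1614 0.4045] [-0.0005  0.2104  0.9776  0.    ] 1.4
```

View pics/w1.png

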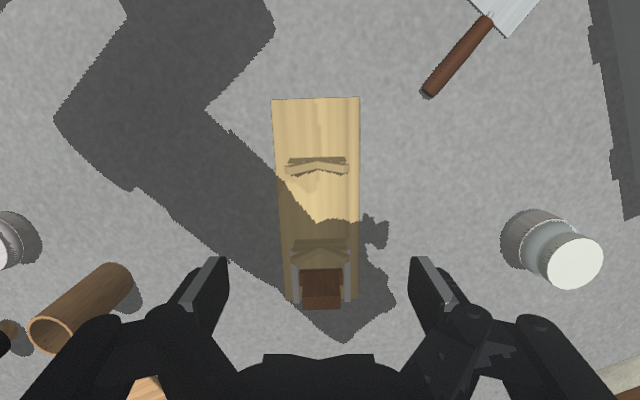

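The wrist view shows the rest upright, with its −x corners at (271,99) and (360,97). The −x cheek is near y=163, the +x cheek near y=250 and the stop near (321,288). I'll enlarge it.

```bash
python3 - <<'E'
import cv2
im=cv2.imread("pics/w1.png")
cv2.imwrite("pics/w1c.png",cv2.resize(im[90:320,255:375],None,fx=2.6*1,fy=2.6,interpolation=cv2.INTER_CUBIC))
E
```

```text
(no output)
```

View pics/w1c.png

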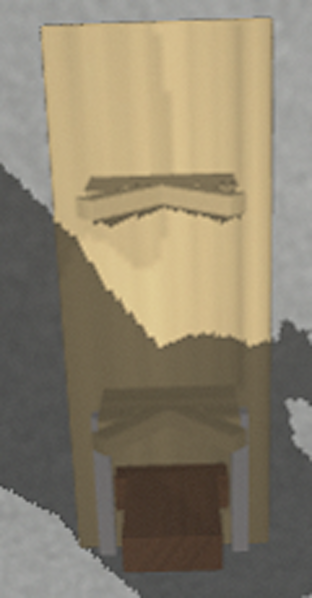

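Crop readings: the −x cheek's top outer corners are at (77,206) and (245,202), the +x cheek's about (93,441) and (245,437). The base −x corners are (42,25) and (272,18), and the +x right corner is (270,542).

```bash
python3 - <<'E'
from h import *
a=np.load("w1.npy");P=(a[:3],a[3:])
w=lambda u,v:(255+(u+.5)/2.6-.5,90+(v+.5)/2.6-.5)
c=lambda u,v:(230+(u+.5)/4.8-.5,160+(v+.5)/4.8-.5)
s=lambda u,v:(325+(u+.5)/8-.5,165+(v+.5)/8-.5)
A=[atz("wrist",w(*p),.064,P) for p in((77,206),(245,202),(93,441),(245,437))]
print("cheeks",np.array(A),"wid",np.linalg.norm(A[0]-A[1]),np.linalg.norm(A[2]-A[3]))
m1=(A[0]+A[1])/2;m2=(A[2]+A[3])/2;d=m2-m1;print("mid",(m1+m2)/2,"span",np.linalg.norm(d),"yaw",np.degrees(np.arctan2(d[1],d[0])))
B=[atz("wrist",w(*p),.012,P) for p in((42,25),(272,18),(270,542))]
print("base",np.array(B),np.linalg.norm(B[0]-B[1]),np.linalg.norm(B[2]-B[1]))
d=B[2]-B[1];e=d/np.linalg.norm(d);n=(B[0]-B[1])/np.linalg.norm(B[0]-B[1]);print("yaw",np.degrees(np.arctan2(d[1],d[0])),"origin",(B[0]+B[1])/2+e*.122)
# -x cheek tops, three views (left in wrist = low y)
print("tri",tri(ray("wrist",w(77,206),P),ray("top",c(240,404)),ray("scene",s(264,85))))
print(tri(ray("wrist",w(77,206),P),ray("scene",s(268,80))),tri(ray("wrist",w(245,202),P),ray("scene",s(450,105))))
print("base tri",tri(ray("wrist",w(272,18),P),ray("top",c(218,565))),tri(ray("wrist",w(272,18),P),ray("top",c(50,498))),tri(ray("wrist",w(42,25),P),ray("scene",s(518,133))))
p,q,_=P;print("stop face top edge", [atz("wrist",w(*x),.074,P) for x in((123,540),(222,540))])
E
```

```text
cheeks [[0.4367 0.1346 0.064 ]
 [0.4621 0.1947 0.064 ]
 [0.5312 0.0958 0.064 ]
 [0.5561 0.1556 0.064 ]] wid 0.06516824053280705 0.06483425123978499
mid [0.4965 0.1452 0.064 ] span 0.10198816291646919 yaw -22.436847419548513
base [[0.3678 0.1456 0.012 ]
 [0.4054 0.2359 0.012 ]
 [0.6462 0.1377 0.012 ]] 0.0978190205177774 0.2600774915254227
yaw -22.195107113581024 origin [0.4996 0.1447 0.012 ]
tri (array([0.4458, 0.1311, 0.0584]), [np.float64(0.008415601374319558), np.float64(0.009583115661155363), np.float64(0.002631556603744032)])
(array([0.4378, 0.1343, 0.0585]), [np.float64(0.0008050301137407999), np.float64(0.0008050301137408058)]) (array([0.4628, 0.1944, 0.0606]), [np.float64(0.0003157253368967212), np.float64(0.00031572533689674373)])
base tri (array([0.3956, 0.1521, 0.3678]), [np.float64(0.042343250316467164), np.float64(0.042343250316467136)]) (array([0.4051, 0.2353, 0.0145]), [np.float64(0.0004200549945933341), np.float64(0.0004200549945933205)]) (array([0.3863, 0.1922, 0.0194]), [np.float64(0.04847027869528311), np.float64(0.048470278695283114)])Traceback (most recent call last):
  File "<stdin>", line 16, in <module>
ValueError: not enough values to unpack (expected 3, got 2)
```

Rest centre is about (0.4985, 0.1445), yaw −22.4°, and its heights agree across views. Next I'll swing towards the roller and tilt to 40° below horizontal.

```bash
for i in 1; do
python3 -m handwheel '[[[1,-0.11,-0.95,0,0,0,0],[1,-0.11,-0.95,0,0,0,0]]]' >/dev/null
python3 -m handwheel '[[[1,-0.11,-0.95,0,0,0,0],[1,-0.11,-0.95,0,0,0,0]]]' >/dev/null
python3 -m handwheel '[[[1,-0.11,-0.95,0,0,0,0],[1,-0.11,-0.95,0,0,0,0]]]' >/dev/null
python3 -m handwheel '[[[1,-0.11,-0.95,0,0,0,0],[1,-0.11,-0.95,0,0,0,0]]]' >/dev/null
python3 -m handwheel '[[[1,-0.11,-0.95,0,0,0,0],[1,-0.11,-0.95,0,0,0,0],[1,-0.11,-0.95,0,0,0,0],[1,-0.11,-0.95,0,0,0,0]]]'
done
python3 -m handwheel '[[[1,0,0,0.3,0,-0.1,0],[1,0,0,0.5,0,-0.2,0],[1,0,0,0.8,0,-0.3,0],[1,0,0,1,0,-0.4,0],[1,0,0,1,0,-0.5,0],[1,0,0,1,0,-0.556,0],[1,0,0,1,0,-0.556,0],[1,0,0,1,0,-0.556,0],[1,0,0,1,0,-0.556,0],[1,0,0,1,0,-0.556,0]]]'
python3 - <<'E'
from h import *
p,q,s=state();im=r.read_camera("wrist");print(p,q,s["t"],s["joint_positions"])
np.save("w2.npy",np.r_[p,q]);cv2.imwrite("pics/w2.png",im[...,::-1])
E
```

```text
t: 2.65
eef_pos: [0.3156, -0.2947, 0.4046]
ee_rot: [-0.0, 0.211, 0.978, 0.0]
ft_force: [0.7, -0.1, -0.3]
finger_gap: 0.0854
finger_force: 0.0
t: 3.65
eef_pos: [0.3164, -0.2945, 0.3052]
ee_rot: [0.413, 0.19, 0.886, -0.089]
ft_force: [1.2, -0.2, -0.4]
finger_gap: 0.0855
finger_force: 0.0
[ 0.3164 -0.2945  0.3052] [ 0.4133  0.1898  0.8862 -0.0885] 3.65 [-0.8472 -0.0801 -0.9287 -0.1044  0.3215 -0.2831]
```

View pics/w2.png

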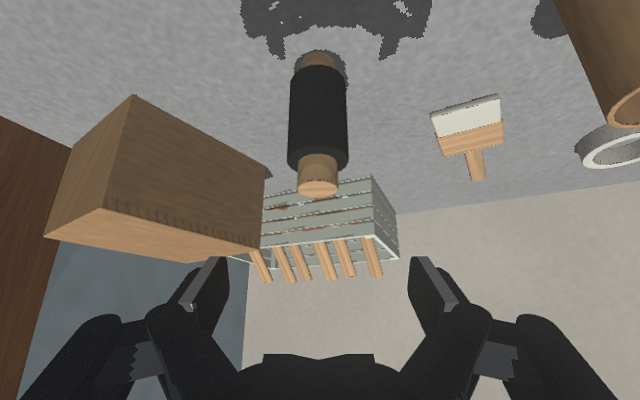

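The view is upside down. The roller's top face is centred at (318,188), its barrel ends at (318,160) and (318,70), and its foot is near (317,55). The midline between the fingers is x≈319.

```bash
python3 - <<'E'
from h import *
a=np.load("w2.npy");P=(a[:3],a[3:])
tr=(455+(682-480+.5)/6.04-.5,200+145.5/6-.5);sr=(138+129.5/5.42-.5,160+50.5/5.36-.5)
W=ray("wrist",(318,188.5),P)
x,e=tri(W,ray("top",tr),ray("scene",sr));print(x,e);print(tri(W,ray("top",tr)),tri(W,ray("scene",sr)))
R=Ro.from_quat(a[[4,5,6,3]]).as_matrix();print(R)
for c in(np.array([x[0],x[1],.064]),):
    for back in(.08,0):
        t=c-R[:,2]*(.155+back);print(back,"TCP",t,"shift",R.T@(t-a[:3]))
E
```

```text
[ 0.4927 -0.3734  0.1267] [np.float64(0.0003071889010032103), np.float64(0.00026350526808558745), np.float64(0.0002854316802922145)]
(array([ 0.4924, -0.3732,  0.1272]), [np.float64(6.99496062927018e-05), np.float64(6.994960629260151e-05)]) (array([ 0.4931, -0.3734,  0.1268]), [np.float64(0.00017843043442344496), np.float64(0.00017843043442334117)])
[[-0.5863  0.4096  0.6989]
 [ 0.2632  0.9123 -0.3138]
 [-0.7661  0.     -0.6427]]
0.08 TCP [ 0.3284 -0.2997  0.215 ] shift [0.0607 0.0002 0.068 ]
0 TCP [ 0.3843 -0.3248  0.1636] shift [0.0607 0.0002 0.148 ]
```

All three views agree within 0.3 mm. I'll approach, insert, and close at 20 N.

```bash

python3 -m handwheel '[[[1,0.3,0,0.34,0,0,0],[1,0.61,0,0.68,0,0,0],[1,0.61,0,0.68,0,0,0],[1,0.61,0,0.68,0,0,0]]]' 20
python3 -m handwheel '[[[1,0,0,0.2,0,0,0],[1,0,0,0.4,0,0,0],[1,0,0,0.6,0,0,0],[1,0,0,0.84,0,0,0],[1,0,0,0.84,0,0,0],[1,0,0,0.84,0,0,0]]]'
python3 - <<'E'
from h import *
p,q,s=state();print(p,s["joint_positions"],s["ft_force"])
E
```

```text
t: 4.1
eef_pos: [0.3274, -0.3, 0.2131]
ee_rot: [0.411, 0.191, 0.887, -0.087]
ft_force: [0.0, -0.1, 1.3]
finger_gap: 0.0854
finger_force: 0.0
t: 4.7
eef_pos: [0.3865, -0.3271, 0.1634]
ee_rot: [0.415, 0.19, 0.885, -0.09]
ft_force: [-0.5, 0.4, 0.0]
finger_gap: 0.0855
finger_force: 0.0
[ 0.3865 -0.3271  0.1634] [-0.7712  0.3799 -1.0194 -0.6754  0.2643 -0.2288] [-0.4694  0.4207  0.0266]
```

```bash

python3 -m handwheel '[[[0.6,0,0,0,0,0,0],[0.4,0,0,0,0,0,0],[0.2,0,0,0,0,0,0],[0.0,0,0,0,0,0,0],[-0.2,0,0,0,0,0,0],[-0.4,0,0,0,0,0,0],[-0.4,0,0,0,0,0,0],[-0.4,0,0,0,0,0,0],[-0.4,0,0,0,0,0,0]]]' 20
python3 - <<'E'
from h import *
p,q,s=state();print(p,s["ft_force"],s["finger_gap"],s["finger_force"])
E
```

```text
t: 5.6
eef_pos: [0.3863, -0.3268, 0.1612]
ee_rot: [0.414, 0.19, 0.886, -0.089]
ft_force: [-4.0, 4.1, 10.9]
finger_gap: 0.0495
finger_force: 23.1
[ 0.3863 -0.3268  0.1612] [-3.9853  4.1072 10.9431] 0.049475205910263234 23.123532235622406
```

Gripped with a 49.5 mm gap. The arm is pressing down slightly, so I'll lift gently and recheck.

```bash

python3 -m handwheel '[[[-0.4,-0.02,0,-0.02,0,0,0],[-0.4,-0.06,0,-0.05,0,0,0],[-0.4,-0.15,0,-0.13,0,0,0],[-0.4,-0.15,0,-0.13,0,0,0]]]' 20
python3 - <<'E'
from h import *
p,q,s=state();print(p,s["ft_force"],s["ft_torque"],s["finger_gap"],s["finger_force"])
E
```

```text
t: 6.0
eef_pos: [0.3859, -0.3268, 0.1813]
ee_rot: [0.414, 0.19, 0.886, -0.089]
ft_force: [0.4, 0.6, -2.5]
finger_gap: 0.0492
finger_force: 22.3
[ 0.3859 -0.3268  0.1813] [ 0.3519  0.6344 -2.5303] [ 0.4366  1.0278 -0.0136] 0.049191553591131615 22.29086458683014
```

Holding −2.5 N of payload. I'll lift 0.2 m and carry it along tool y to beside the rest.

```bash

python3 -m handwheel '[[[-0.4,-0.26,0,-0.21,0,0,0],[-0.4,-0.51,0,-0.43,0,0,0],[-0.4,-0.77,0,-0.64,0,0,0]]]' 20 >/dev/null
python3 -m handwheel '[[[-0.4,-0.26,0,-0.21,0,0,0],[-0.4,-0.51,0,-0.43,0,0,0],[-0.4,-0.77,0,-0.64,0,0,0],[-0.4,-0.77,0,-0.64,0,0,0]]]'
python3 -m handwheel '[[[-0.4,0,0.2,0,0,0,0],[-0.4,0,0.55,0,0,0,0],[-0.4,0,0.95,0,0,0,0]]]' >/dev/null
python3 -m handwheel '[[[-0.4,0,0.35,0,0,0,0],[-0.4,0,0.65,0,0,0,0],[-0.4,0,0.95,0,0,0,0]]]' >/dev/null
python3 -m handwheel '[[[-0.4,0,0.35,0,0,0,0],[-0.4,0,0.65,0,0,0,0],[-0.4,0,0.95,0,0,0,0]]]' >/dev/null
python3 -m handwheel '[[[-0.4,0,0.35,0,0,0,0],[-0.4,0,0.65,0,0,0,0],[-0.4,0,0.95,0,0,0,0]]]' >/dev/null
python3 -m handwheel '[[[-0.4,0,0.3,0,0,0,0],[-0.4,0,0.6,0,0,0,0],[-0.4,0,0.85,0,0,0,0],[-0.4,0,0.95,0,0,0,0],[-0.4,0,0.95,0,0,0,0]]]'
python3 - <<'E'
from h import *
p,q,s=state();print(p,s["joint_positions"],s["ft_force"],s["finger_gap"],s["finger_force"])
E
```

```text
t: 6.7
eef_pos: [0.3874, -0.3278, 0.3857]
ee_rot: [0.417, 0.19, 0.884, -0.091]
ft_force: [0.8, -1.1, -2.2]
finger_gap: 0.0495
finger_force: 22.4
t: 8.4
eef_pos: [0.582, 0.107, 0.3787]
ee_rot: [0.413, 0.19, 0.887, -0.089]
ft_force: [-0.3, -0.1, -3.5]
finger_gap: 0.0493
finger_force: 22.3
[0.582  0.107  0.3787] [ 0.2956  0.1272 -0.4489  0.265  -0.5283  0.5112] [-0.2785 -0.1492 -3.4824] 0.049298665655028204 22.34059900045395
```

Now I'll tilt +90° about tool y to lay the roller horizontal.

```bash

python3 -m handwheel '[[[-0.4,0,0,0,0,0.09,0],[-0.4,0,0,0,0,0.18,0],[-0.4,0,0,0,0,0.27,0],[-0.4,0,0,0,0,0.36,0],[-0.4,0,0,0,0,0.45,0],[-0.4,0,0,0,0,0.54,0],[-0.4,0,0,0,0,0.63,0],[-0.4,0,0,0,0,0.72,0],[-0.4,0,0,0,0,0.81,0],[-0.4,0,0,0,0,0.9,0],[-0.4,0,0,0,0,0.97,0],[-0.4,0,0,0,0,1,0]]]'
python3 -m handwheel '[[[-0.4,0,0,0,0,0,0],[-0.4,0,0,0,0,0,0],[-0.4,0,0,0,0,0,0]]]'
python3 - <<'E'
from h import *
p,q,s=state();print(p,q,s["joint_positions"],s["ft_force"],s["finger_gap"],s["finger_force"])
np.save("w3.npy",np.r_[p,q])
R=Ro.from_quat([q[1],q[2],q[3],q[0]]).as_matrix();print(R)
out=[]
for n in("top","scene","wrist"):
    im=r.read_camera(n)[...,::-1];cv2.imwrite(f"pics/{n}3.png",im)
t=cv2.imread("pics/top3.png");s=cv2.imread("pics/scene3.png");w=cv2.imread("pics/wrist3.png")
o=np.zeros((600,800,3),np.uint8)
o[:300,:400]=cv2.resize(t[160:280,220:380],(400,300));o[:300,400:]=cv2.resize(s[100:250,280:480],(400,300));o[300:550,:400]=cv2.resize(w,(400,250))
cv2.imwrite("pics/m3.png",o)
E
```

```text
t: 9.6
eef_pos: [0.5826, 0.1046, 0.3788]
ee_rot: [-0.336, 0.198, 0.918, 0.073]
ft_force: [-0.3, 0.1, -3.7]
finger_gap: 0.0493
finger_force: 22.3
t: 9.9
eef_pos: [0.5817, 0.1057, 0.3808]
ee_rot: [-0.333, 0.198, 0.919, 0.072]
ft_force: [-0.6, -0.8, -3.5]
finger_gap: 0.0494
finger_force: 22.3
[0.5817 0.1057 0.3808] [-0.3328  0.1978  0.9192  0.072 ] [0.1065 0.6596 0.4667 2.001  0.3304 0.423 ] [-0.5912 -0.7501 -3.5055] 0.049371567005555915 22.331502735614777
[[-0.7003  0.4115 -0.5833]
 [ 0.3157  0.9114  0.264 ]
 [ 0.6403  0.0007 -0.7681]]
```

View pics/m3.png

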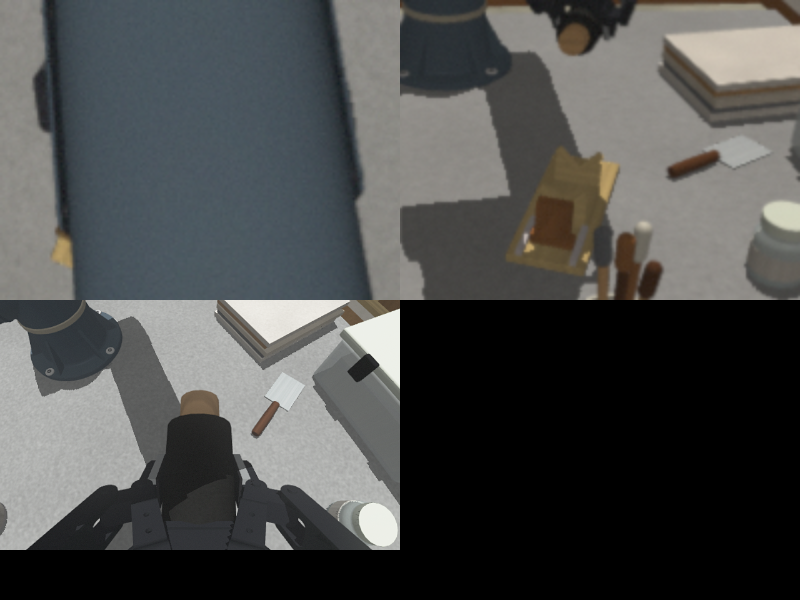

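The wrist composite shows the roller held horizontally and aligned with the tool, its −x hub end at about (320,145) full-resolution; the scene inset shows the other hub end. I'll check the roller's pose in the tool frame against the image.

```bash
python3 - <<'E'
from h import *
m=r.camera_model("wrist");f=200/np.tan(np.radians(m["vertical_fov"])/2)
K=np.array([[f,0,m["cx"]],[0,f,m["cy"]],[0,0,1]])
T=np.linalg.inv(m["T_tool_cam"])
u=np.array([.7661,0,.6427]);v=np.array([0,1.,0]);w=np.cross(u,v);c=np.array([0,0.0,.1515])
def pr(p):
    q=T@np.r_[p,1];return cv2.projectPoints(np.array([[q[0],-q[1],-q[2]]]),np.zeros(3),np.zeros(3),K,np.array(m["dist"]))[0][0,0]
im=cv2.imread("pics/wrist3.png").copy()
for a,rad,col in((.064,.016,(0,0,255)),(.04,.016,(0,255,0)),(.04,.025,(255,255,0))):
    pts=np.array([pr(c+a*u+rad*(np.cos(t)*v+np.sin(t)*w)) for t in np.linspace(0,6.28,60)])
    cv2.polylines(im,[np.round(pts*16).astype(int)],True,col,1,cv2.LINE_AA,4)
cv2.imwrite("pics/ov3.png",cv2.resize(im[130:330,220:420],(600,600),interpolation=cv2.INTER_CUBIC))
E
```

```text
(no output)
```

View pics/ov3.png

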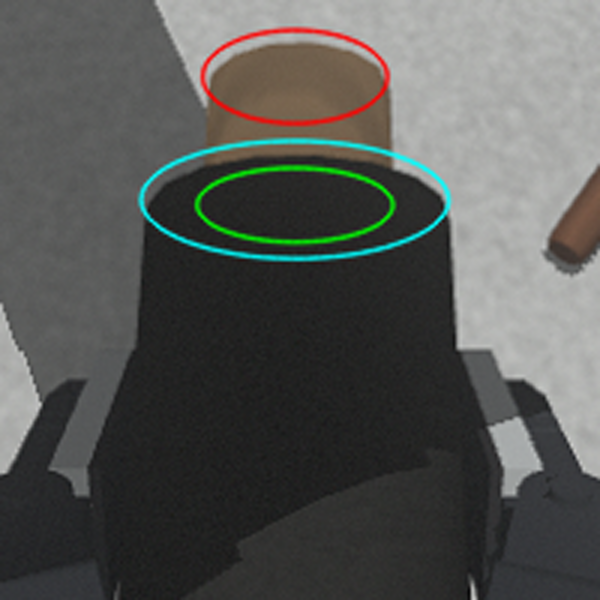

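The outline sits about 4 px lower than predicted, so the roller is about 2.5 mm along its axis from the prediction. That is within the play, and I'll include it. Next, work out the shift.

```bash
cat > go.py <<'E'
from h import *
import sys
z=float(sys.argv[1]);p,q,s=state();R=Ro.from_quat([q[1],q[2],q[3],q[0]])
c=np.array([-.0015,.0007,.150]);u=R.apply([-.7661,0,-.6427])
yaw=np.arctan2(u[1],u[0]);dy=np.radians(-22.5)-yaw
rv=np.array([0,0,dy])+np.cross(u,[0,0,1])*0
N=Ro.from_rotvec(rv)*R
t=np.array([.4985,.1445,z])-N.apply(c)
print("yaw",np.degrees(yaw),"elev",np.degrees(np.arcsin(u[2])),"centre",p+R.apply(c),"t",s["t"],"ft",s["ft_force"],"ff",s["finger_force"])
print("row shift",R.inv().apply(t-p)/.1,"turn",R.inv().apply(rv)/(np.pi/2),"down10mm",R.inv().apply([0,0,-.01])/.1,"q",s["joint_positions"])
E
python3 go.py .12
```

```text
yaw -24.270236124544088 elev 0.14027892132124808 centre [0.4953 0.1458 0.265 ] t 10.05 ft [ 0.1189 -1.1646 -2.9419] ff 22.33172446489334
row shift [-0.9555  0.0294  1.0913] turn [ 0.0126  0.     -0.0151] down10mm [-0.0641 -0.0001  0.0768] q [0.1071 0.6597 0.4672 2.0021 0.3308 0.4229]
```

```bash

python3 -m handwheel '[[[-0.4,-0.2,0.01,0.2,0,0,0],[-0.4,-0.45,0.02,0.5,0.006,0,-0.007],[-0.4,-0.7,0.03,0.8,0.013,0,-0.015],[-0.4,-0.87,0.03,1,0.013,0,-0.015],[-0.4,-0.87,0.03,1,0.013,0,-0.015],[-0.4,-0.87,0.03,1,0.013,0,-0.015],[-0.4,-0.87,0.03,1,0.013,0,-0.015]]]' 20
python3 go.py .09
```

```text
t: 10.75
eef_pos: [0.5857, 0.1079, 0.2499]
ee_rot: [-0.334, 0.183, 0.922, 0.067]
ft_force: [0.4, 0.3, -2.2]
finger_gap: 0.0498
finger_force: 22.2
yaw -22.498320753321615 elev 0.15694498358063094 centre [0.4983 0.1449 0.1337] t 10.75 ft [ 0.3757  0.2672 -2.1801] ff 22.221068143844604
row shift [-0.283  -0.0032  0.3332] turn [-0. -0.  0.] down10mm [-0.0641 -0.0001  0.0768] q [0.1125 0.7377 0.2755 1.739  0.3157 0.4013]
```

Aligned. I'll lower in steps, watching the force.

```bash

python3 -m handwheel '[[[-0.4,-0.1,0,0.12,0,0,0],[-0.4,-0.2,0,0.24,0,0,0],[-0.4,-0.3,0,0.36,0,0,0],[-0.4,-0.38,0,0.45,0,0,0],[-0.4,-0.38,0,0.45,0,0,0],[-0.4,-0.38,0,0.45,0,0,0]]]' 20
python3 go.py .06
python3 - <<'E'
from h import *
for n in("scene","wrist"): cv2.imwrite(f"pics/{n}4.png",r.read_camera(n)[...,::-1])
s=cv2.imread("pics/scene4.png");w=cv2.imread("pics/wrist4.png")
cv2.imwrite("pics/m4.png",np.hstack([cv2.resize(s[140:240,315:415],(400,400),interpolation=cv2.INTER_CUBIC),cv2.resize(w[60:300,200:440],(400,400),interpolation=cv2.INTER_CUBIC)]))
E
```

```text
t: 11.35
eef_pos: [0.5856, 0.1077, 0.1893]
ee_rot: [-0.335, 0.183, 0.922, 0.066]
ft_force: [1.0, 0.9, -2.2]
finger_gap: 0.0495
finger_force: 22.3
yaw -22.500114847917228 elev 0.023326903833912 centre [0.4979 0.1447 0.0734] t 11.35 ft [ 1.007   0.9108 -2.1867] ff 22.2992080450058
row shift [-0.0908  0.0007  0.0986] turn [ 0. -0. -0.] down10mm [-0.0642  0.0001  0.0766] q [0.1122 0.7878 0.2101 1.6262 0.3155 0.4011]
```

View pics/m4.png

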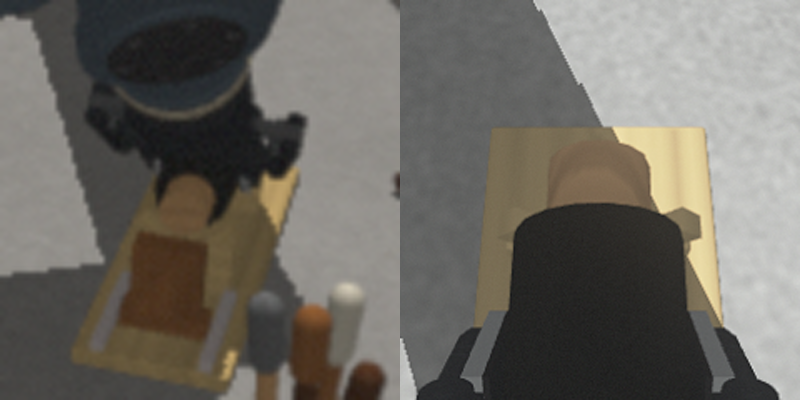

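The wrist crop shows the cheek tops at (505,225) and (698,225), and the roller's axis at x≈599, midway between them, so it is centred. I'll lower the last bit slowly.

```bash

python3 -m handwheel '[[[-0.4,-0.02,0,0.024,0,0,0],[-0.4,-0.04,0,0.047,0,0,0],[-0.4,-0.06,0,0.07,0,0,0],[-0.4,-0.06,0,0.07,0,0,0]]]' 20 | grep force
python3 go.py .06
python3 -m handwheel '[[[-0.4,-0.006,0,0.008,0,0,0],[-0.4,-0.012,0,0.015,0,0,0],[-0.4,-0.012,0,0.015,0,0,0]]]' | grep force
python3 go.py .06
```

```text
ft_force: [0.5, -0.5, -3.9]
finger_force: 22.3
yaw -22.494020537757603 elev 0.005367643536686367 centre [0.4978 0.1446 0.0634] t 11.85 ft [ 0.4532 -0.4906 -3.8686] ff 22.299760580062866
row shift [-0.0274  0.0019  0.0215] turn [-0.      0.      0.0001] down10mm [-0.0643  0.0001  0.0766] q [0.1122 0.797  0.2007 1.6081 0.3154 0.401 ]
ft_force: [-0.5, 0.2, -0.2]
finger_force: 22.5
yaw -22.50102691957737 elev 0.028668303990577893 centre [0.4979 0.1447 0.062 ] t 12.15 ft [-0.4896  0.243  -0.2268] ff 22.451572716236115
row shift [-0.0179  0.0005  0.0116] turn [ 0. -0. -0.] down10mm [-0.0642  0.      0.0766] q [0.1122 0.798  0.1994 1.6051 0.3156 0.4009]
```

```bash

python3 -m handwheel '[[[-0.4,-0.006,0,0.008,0,0,0],[-0.4,-0.006,0,0.008,0,0,0],[-0.4,-0.006,0,0.008,0,0,0]]]' 20| grep force
python3 go.py .06 | head -1
```

```text
ft_force: [0.9, -0.0, 5.8]
finger_force: 22.8
yaw -22.504219272588706 elev 0.04712933960409101 centre [0.4979 0.1448 0.0617] t 12.45 ft [ 0.868  -0.0206  5.8423] ff 22.801792323589325
```

Contact with about 8 N on the rest. Release gradually and back off.

```bash

python3 -m handwheel '[[[0.1,0,0,0,0,0,0],[0.2,0,0,0,0,0,0],[0.25,0,0,0,0,0,0],[0.3,0,0,0,0,0,0],[0.4,0,0,0,0,0,0],[0.5,0,0,0,0,0,0],[0.6,0,0,0,0,0,0],[0.7,0,0,0,0,0,0],[0.7,0,0,0,0,0,0]]]' 20
python3 -m handwheel '[[[0.7,0,0,-0.05,0,0,0],[0.7,0,0,-0.15,0,0,0],[0.7,0,0,-0.3,0,0,0],[0.7,0,0,-0.5,0,0,0],[0.7,0,0,-0.8,0,0,0],[0.7,0,0,-1,0,0,0],[0.7,0,0,-1,0,0,0]]]'
python3 - <<'E'
from h import *
p,q,s=state();print(p,q,s["joint_positions"]);np.save("w5.npy",np.r_[p,q])
for n in("scene","wrist"): cv2.imwrite(f"pics/{n}5.png",r.read_camera(n)[...,::-1])
E
```

```text
t: 13.35
eef_pos: [0.5856, 0.1077, 0.1768]
ee_rot: [-0.335, 0.183, 0.922, 0.066]
ft_force: [-0.4, 0.3, 0.1]
finger_gap: 0.0723
finger_force: 0.0
t: 14.05
eef_pos: [0.6464, 0.0822, 0.2557]
ee_rot: [-0.333, 0.184, 0.922, 0.067]
ft_force: [-0.1, 0.1, 0.3]
finger_gap: 0.0728
finger_force: 0.0
[0.6464 0.0822 0.2557] [-0.3333  0.1838  0.9223  0.0671] [0.068  0.8428 0.5087 1.8762 0.2898 0.3647]
```

Released cleanly, with zero finger force. Now to locate the stop from the first wrist view (crop: inner top edge y≈530, outer top edge y≈571) and the roller by overlap check in the current wrist image.

```bash
python3 - <<'E'
from h import *
a=np.load("w1.npy");P=(a[:3],a[3:])
w=lambda u,v:(255+(u+.5)/2.6-.5,90+(v+.5)/2.6-.5)
O=np.array([.4985,.1445]);y=np.radians(-22.45);M=np.array([[np.cos(y),np.sin(y)],[-np.sin(y),np.cos(y)]])
for p in((123,530),(222,530),(123,571),(222,571)): print("stop in rest",M@(atz("wrist",w(*p),.074,P)[:2]-O))
# current: barrel / hub as seen by wrist, axis column profile
a=np.load("w5.npy");P=(a[:3],a[3:]);im=cv2.imread("pics/wrist5.png")
R=Ro.from_quat(a[[4,5,6,3]]).as_matrix();m=r.camera_model("wrist");f=200/np.tan(np.radians(m["vertical_fov"])/2)
K=np.array([[f,0,m["cx"]],[0,f,m["cy"]],[0,0,1]]);Tw=np.eye(4);Tw[:3,:3]=R;Tw[:3,3]=a[:3];V=np.linalg.inv(Tw@np.array(m["T_tool_cam"]))
def pr(x,yy,z):
    q=V@np.r_[M.T@[x,yy]+O,z,1];return cv2.projectPoints(np.array([[q[0],-q[1],-q[2]]]),np.zeros(3),np.zeros(3),K,np.array(m["dist"]))[0][0,0]
for n,X in(("-hub",(-.064,0,.076)),("-bar",(-.04,0,.085)),("+bar",(.04,0,.085)),("+hub",(.064,0,.076)),("bar y+",(0,.025,.06)),("bar y-",(0,-.025,.06))): print(n,pr(*X))
for c in(300,320): 
    g=im[:,c].astype(int);d=np.abs(np.diff(g,axis=0)).sum(1);print(c,[(i,d[i],tuple(g[i+2])) for i in np.where(d>45)[0] if i<397])
rr=int(pr(0,0,.085)[1]);g=im[rr].astype(int);print("row",rr,[i for i in np.where(np.abs(np.diff(g,axis=0)).sum(1)>45)[0]])
p,q,s=state();R=Ro.from_quat([q[1],q[2],q[3],q[0]]);
E
```

```text
stop in rest [ 0.0869 -0.0213]
stop in rest [0.0883 0.0214]
stop in rest [ 0.108  -0.0223]
stop in rest [0.1094 0.0212]
-hub [318.5883 125.6689]
-bar [318.6802 145.8869]
+bar [318.9696 254.8135]
+hub [319.0288 295.2636]
bar y+ [351.8091 209.0964]
bar y- [285.6655 209.1932]
300 [(np.int64(95), np.int64(178), (np.int64(114), np.int64(115), np.int64(114))), (np.int64(97), np.int64(106), (np.int64(80), np.int64(81), np.int64(81))), (np.int64(148), np.int64(74), (np.int64(35), np.int64(37), np.int64(38))), (np.int64(258), np.int64(118), (np.int64(68), np.int64(88), np.int64(105))), (np.int64(259), np.int64(47), (np.int64(68), np.int64(87), np.int64(104))), (np.int64(296), np.int64(51), (np.int64(83), np.int64(108), np.int64(121))), (np.int64(338), np.int64(56), (np.int64(44), np.int64(59), np.int64(75))), (np.int64(339), np.int64(80), (np.int64(36), np.int64(49), np.int64(64))), (np.int64(355), np.int64(80), (np.int64(35), np.int64(35), np.int64(31)))]
320 [(np.int64(117), np.int64(68), (np.int64(149), np.int64(199), np.int64(220))), (np.int64(124), np.int64(104), (np.int64(70), np.int64(87), np.int64(104))), (np.int64(125), np.int64(175), (np.int64(72), np.int64(90), np.int64(107))), (np.int64(144), np.int64(48), (np.int64(36), np.int64(38), np.int64(39))), (np.int64(145), np.int64(120), (np.int64(40), np.int64(42), np.int64(44))), (np.int64(256), np.int64(101), (np.int64(73), np.int64(94), np.int64(112))), (np.int64(297), np.int64(69), (np.int64(80), np.int64(105), np.int64(118))), (np.int64(338), np.int64(47), (np.int64(47), np.int64(60), np.int64(75))), (np.int64(339), np.int64(77), (np.int64(40), np.int64(51), np.int64(67))), (np.int64(358), np.int64(46), (np.int64(34), np.int64(32), np.int64(31)))]
row 196 [np.int64(216), np.int64(286), np.int64(350), np.int64(351), np.int64(352), np.int64(353), np.int64(370), np.int64(372)]
```

The roller matches its nominal laid position to about 1 px in the wrist image. The stop's face is at x≈88 mm and its outer face at about 107 mm. I'll straighten the tool, shut the fingers and go behind the stop.

```bash

python3 -m handwheel '[[[0.3,0.2,0,-0.25,0,0,0],[0,0.38,0,-0.46,0,-0.09,0],[-0.5,0.38,0,-0.46,0,-0.18,0],[-1,0.38,0,-0.46,0,-0.27,0],[-1,0.38,0,-0.46,0,-0.36,0],[-1,0.38,0,-0.46,0,-0.444,0],[-1,0.38,0,-0.46,0,-0.444,0],[-1,0.38,0,-0.46,0,-0.444,0],[-1,0.38,0,-0.46,0,-0.444,0]]]' 20
cat > st.py <<'E'
from h import *
import sys
p,q,s=state();R=Ro.from_quat([q[1],q[2],q[3],q[0]]);O=np.array([.4985,.1445,0]);B=Ro.from_euler("z",-22.45,degrees=True)
l=B.inv().apply(p-O);print("TCP in rest",l,"tip",B.inv().apply(p+R.apply([0,0,.173])-O),"zdir",B.inv().apply(R.apply([0,0,1])),"ft rest",B.inv().apply(s["ft_force"]),"gap",s["finger_gap"],"t",s["t"])
if len(sys.argv)>1: print("shift rows",R.inv().apply(B.apply(np.array(eval(sys.argv[1]))-l))/.1)
E
python3 st.py "[.142,0,.218]"
```

```text
t: 15.05
eef_pos: [0.6453, 0.083, 0.3125]
ee_rot: [-0.002, 0.195, 0.981, -0.0]
ft_force: [0.5, 0.7, 1.0]
finger_gap: -0.0002
finger_force: 0.0
TCP in rest [ 0.1591 -0.0008  0.3125] tip [ 0.1584 -0.001   0.1395] zdir [-0.0041 -0.0012 -1.    ] ft rest [0.2136 0.7919 0.9701] gap -0.00015538811304086252 t 15.05
shift rows [0.1674 0.0086 0.946 ]
```

```bash

python3 -m handwheel '[[[-1,0.09,0.01,0.3,0,0,0],[-1,0.09,0.01,0.6,0,0,0],[-1,0.09,0.01,0.8,0,0,0],[-1,0.09,0.01,0.94,0,0,0],[-1,0.09,0.01,0.94,0,0,0]]]' | grep ft
python3 -m handwheel '[[[-1,0.08,0,0,0,0,0],[-1,0.16,0,0,0,0,0],[-1,0.22,0,0,0,0,0],[-1,0.22,0,0,0,0,0],[-1,0.22,0,0,0,0,0]]]' | grep ft
python3 st.py "[.0945,0,.218]"
python3 -m handwheel '[[[-1,0.03,0,0,0,0,0],[-1,0.06,0,0,0,0,0],[-1,0.09,0,0,0,0,0],[-1,0.12,0,0,0,0,0],[-1,0.15,0,0,0,0,0],[-1,0.18,0,0,0,0,0],[-1,0.18,0,0,0,0,0]]]' | grep ft
python3 st.py "[.0945,0,.218]"
```

```text
ft_force: [-0.2, 0.6, 0.5]
ft_force: [0.1, -0.2, 0.2]
TCP in rest [0.128  0.0003 0.2199] tip [0.1282 0.0003 0.0469] zdir [ 0.001  -0.0001 -1.    ] ft rest [ 0.1284 -0.1685  0.1572] gap 4.9154248910711416e-05 t 16.05
shift rows [ 0.3355 -0.0036  0.019 ]
ft_force: [-1.0, 0.7, 0.0]
TCP in rest [0.1097 0.0002 0.2192] tip [0.1096 0.0001 0.0462] zdir [-0.0005 -0.0006 -1.    ] ft rest [-1.2467  0.2773  0.0118] gap 6.968753355868982e-06 t 16.75
shift rows [ 0.152  -0.0021  0.0117]
```

```bash

python3 -m handwheel '[[[-1,0.03,0,0,0,0,0],[-1,0.06,0,0,0,0,0],[-1,0.09,0,0,0,0,0],[-1,0.11,0,0,0,0,0],[-1,0.11,0,0,0,0,0]]]' | grep ft
cat > look.py <<'E'
from h import *
p,q,s=state();im=r.read_camera("wrist").astype(int);P=(p,q)
cv2.imwrite("pics/look_%d.png"%(s["t"]*100),im[...,::-1].astype(np.uint8))
O=np.array([.4985,.1445,0]);B=Ro.from_euler("z",-22.45,degrees=True)
for c in(300,318,336):
    g=cv2.blur(im.astype(np.float32),(5,1))[:,c];d=np.abs(np.diff(g,axis=0)).sum(1)
    print(c,[(int(i),int(d[i]),g[i+2].astype(int).tolist(),[round(float(B.inv().apply(atz("wrist",(c,i+.5),z,P)-O)[0]),4) for z in(.074,.076)]) for i in range(150,396) if d[i]>25 and d[i]==d[max(0,i-3):i+4].max()])
E
python3 look.py; python3 st.py "[.0945,0,.218]"
```

```text
ft_force: [-0.1, -0.5, -0.3]
300 [(154, 90, [207, 170, 129], [0.0406, 0.0402]), (208, 170, [106, 78, 56], [0.0616, 0.0609]), (228, 101, [184, 130, 90], [0.07, 0.0691]), (238, 84, [96, 70, 52], [0.0743, 0.0734]), (267, 39, [51, 49, 48], [0.0875, 0.0863]), (281, 31, [41, 39, 39], [0.0941, 0.0929])]
318 [(151, 128, [181, 151, 114], [0.0395, 0.0391]), (209, 169, [104, 75, 54], [0.062, 0.0613]), (228, 100, [178, 126, 88], [0.07, 0.0691]), (268, 123, [45, 41, 41], [0.0879, 0.0868]), (281, 41, [53, 50, 49], [0.0941, 0.0929]), (327, 107, [100, 101, 100], [0.1178, 0.1161]), (359, 113, [32, 33, 34], [0.1361, 0.1341])]
336 [(151, 191, [229, 194, 147], [0.0394, 0.0391]), (207, 116, [111, 82, 60], [0.0612, 0.0605]), (228, 80, [178, 126, 88], [0.07, 0.0691]), (267, 110, [59, 57, 56], [0.0875, 0.0863]), (281, 36, [44, 41, 40], [0.0941, 0.0929]), (292, 35, [42, 40, 41], [0.0995, 0.0982])]
TCP in rest [0.0988 0.0002 0.2191] tip [0.0987 0.0001 0.0461] zdir [-0.0006 -0.0007 -1.    ] ft rest [-0.2742 -1.0866  0.5355] gap -8.664372169018558e-05 t 17.3
shift rows [ 0.0435 -0.0022  0.0114]
```

The stop's inner edge is at 70.0 mm and the hub end at 61.3 mm, so the gap is about 8.7 mm. Advance 7.5 mm.

```bash

python3 -m handwheel '[[[-1,0.02,0,0,0,0,0],[-1,0.04,0,0,0,0,0],[-1,0.06,0,0,0,0,0],[-1,0.075,0,0,0,0,0],[-1,0.075,0,0,0,0,0],[-1,0.075,0,0,0,0,0]]]' | grep ft
python3 look.py; python3 st.py
```

```text
ft_force: [-0.3, 0.6, -0.1]
300 [(174, 105, [214, 177, 134], [0.0408, 0.0403]), (225, 150, [111, 81, 59], [0.0614, 0.0606]), (249, 62, [95, 70, 52], [0.0719, 0.0709]), (267, 37, [55, 52, 50], [0.0801, 0.079]), (281, 32, [42, 40, 40], [0.0868, 0.0855])]
318 [(172, 245, [230, 195, 146], [0.04, 0.0396]), (227, 218, [145, 103, 73], [0.0622, 0.0614]), (268, 124, [47, 44, 41], [0.0806, 0.0794]), (281, 58, [56, 54, 53], [0.0868, 0.0855]), (327, 112, [99, 100, 100], [0.1105, 0.1088]), (359, 107, [34, 35, 37], [0.1288, 0.1268])]
336 [(171, 280, [235, 202, 152], [0.0396, 0.0392]), (225, 143, [110, 81, 59], [0.0614, 0.0605]), (267, 104, [62, 59, 57], [0.0801, 0.079]), (281, 39, [48, 45, 45], [0.0868, 0.0855])]
TCP in rest [0.0915 0.0002 0.2191] tip [0.0914 0.0001 0.0461] zdir [-0.0005 -0.0007 -1.    ] ft rest [-0.2626  0.0142 -0.2054] gap 0.00012311314308665046 t 17.95
```

The gap is now about 1 mm and the roller hasn't moved. Back off, rise, verify and hand in.

```bash

python3 -m handwheel '[[[-1,-0.1,0,0,0,0,0],[-1,-0.3,0,0,0,0,0],[-1,-0.4,0,0,0,0,0],[-1,-0.4,0,-0.4,0,0,0],[-1,-0.4,0,-0.8,0,0,0],[-1,-0.4,0,-1,0,0,0],[-1,-0.4,0,-1,0,0,0],[-1,-0.4,0,-1,0,0,0]]]' 
python3 look.py
```

```text
t: 18.75
eef_pos: [0.6205, 0.0943, 0.319]
ee_rot: [0.0, 0.195, 0.981, -0.0]
ft_force: [-0.6, 0.4, -0.9]
finger_gap: 0.0001
finger_force: 0.0
300 [(150, 152, [224, 203, 150], [0.0881, 0.0878]), (158, 37, [180, 161, 120], [0.0936, 0.0933]), (165, 46, [112, 101, 77], [0.0985, 0.0981]), (195, 25, [85, 85, 84], [0.1204, 0.1198]), (253, 76, [30, 31, 33], [0.1667, 0.1656]), (281, 30, [32, 33, 33], [0.1913, 0.19])]
318 [(150, 128, [214, 193, 143], [0.0881, 0.0878]), (195, 76, [103, 103, 104], [0.1204, 0.1198]), (243, 83, [32, 32, 31], [0.1583, 0.1573]), (327, 86, [83, 84, 83], [0.2357, 0.234]), (359, 96, [27, 28, 30], [0.27, 0.268])]
336 [(151, 105, [215, 191, 143], [0.0888, 0.0885]), (195, 56, [151, 153, 153], [0.1204, 0.1198]), (220, 117, [89, 90, 88], [0.1396, 0.1388]), (253, 79, [40, 40, 41], [0.1667, 0.1656]), (263, 65, [57, 58, 61], [0.1753, 0.1741]), (281, 36, [33, 35, 35], [0.1913, 0.19])]
```

```bash
sed -i 's/range(150,396)/range(20,170)/' look.py; python3 look.py; python3 -c "
from bench import r
print(r.close_job())"
```

```text
300 [(74, 80, [133, 109, 84], [0.0386, 0.0387]), (111, 178, [90, 67, 49], [0.0616, 0.0615]), (140, 37, [117, 105, 80], [0.0806, 0.0803]), (151, 145, [222, 202, 150], [0.088, 0.0877]), (157, 40, [188, 170, 127], [0.0922, 0.0918]), (162, 33, [146, 131, 100], [0.0957, 0.0953])]
318 [(76, 97, [201, 165, 124], [0.0398, 0.04]), (111, 220, [80, 61, 45], [0.0616, 0.0615]), (141, 44, [116, 104, 79], [0.0813, 0.081]), (151, 123, [215, 192, 143], [0.088, 0.0877])]
336 [(74, 77, [108, 89, 70], [0.0386, 0.0388]), (78, 150, [176, 144, 109], [0.041, 0.0412]), (111, 135, [90, 69, 51], [0.0616, 0.0615]), (140, 41, [112, 101, 77], [0.0806, 0.0803]), (151, 120, [208, 184, 138], [0.088, 0.0877])]
the job is handed in; nothing more can be done
None
```

The roller is lying in both notches and let go, the end stop is about 1 mm from its end by the last wrist-camera measurement, and the job was handed in just after 18.75 s; the hand-in returned no verdict.

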